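# Pack the short spacer sleeve and shut the case

## Robot

A 6-joint arm with a two-finger parallel gripper is mounted at the origin on a cart in front of the work surface, level with it; the furniture and walls round the work are solid. World frame = base frame: x ahead of the robot, y to its left, z up, the work surface at z = 0. Lengths are in mm, angles in rad, forces in N, time in s.
With the tool pointing down it reaches from about 275 to 1000 mm from the base axis. Payload 8.4 kg.
Tool frame: the origin (TCP) lies midway between the tips of the shut fingers; the grasp point (between the pads) lies 19 mm behind it (r.grip_point_offset is the distance from the TCP to the grasp point, in mm); z points along the fingers, x is the direction in which the jaws open and shut, and the axes are right-handed (so a half turn about z gives the same grasp; the last joint's range is limited). The gripper opens to 85 mm and grips with 20 to 120 N. Pads are 22 mm wide; open, the fingers measure 114 mm over their backs; the gripper's body (76 mm by 85 mm) begins 54 mm behind the grasp point. The pads swing forward as they close: fully open they stand 13 mm farther back than shut.
Start: joints at [-0.002, 0.353, 1.633, -0, 1.155, -0.002], TCP at [625.002, -0, 231.281] pointing down, gripper open.
Joint ranges: [-2.63, 2.63], [-0.92, 2.1], [0.06, 2.66], [-1.3, 4.44], [0, 2.69], [-3.02, 3.02]. Speed limits (rad/s): [2.22, 2.22, 2.79, 3.14, 3.14, 3.14].

## Interface

Orientations are given as [roll, pitch, yaw] about the fixed x, y, z axes, in that order (R = Rz(yaw) Ry(pitch) Rx(roll)).
In Python, from rig import monitor, vision, sign_off, r gives the robot as it stands.
- The arm moves only by the shell command python3 -m inch 'ROWS' [FORCE]. ROWS is JSON, a list of rows, each an object with "dp": the shift along the tool's x, y, z in mm, a list of three; "angular": the turn, a rotation vector about the tool's x, y, z in rad, a list of three; "fingers": the closure in counts, from 0 (fully open) to 255 (shut). A call has 1 to 12 rows; each row is the pose to reach, as a shift and turn from the pose commanded when the call began, along the tool's axes at that moment; what a row does not reach only later rows make up. A row lasts 1/12 s, in which the tool goes at most 41.7 mm and 7.16 degrees, less where a joint would pass 70% of its speed; a pose out of reach is approached as far as the arm can. A call with a gripper value outside its range is refused whole. The fingers move at their own pace and stop on an object; FORCE is the grip in N (left out, the last holds). Time passes only in rows, so rows that repeat a pose let the fingers close. It gives the time, the measured TCP pose, the force and the opening at its end, in the units of the state.
- monitor.sense(): the state, without advancing time (a new reading comes with each control period).
- vision.grab_frame(name): name is "scene" or "side" or "wrist"; returns (picture, depth): 420x560x3 uint8, blue, green, red; 420x560 float32, mm along the optical axis (not along the pixel's ray), 0 where there is no reading.
- vision.camera_params(name): a dict with "fx", "fy", "cx", "cy" (pixels), "R" (3x3) and "t" (3): a world point X has camera coordinates R X + t. Camera axes: x right, y down, z forward; pixel columns grow to the right and rows downward; lengths in mm; the calibration is good to about 2 mm. A picture is of the moment at which its call begins: read the wrist's pose just before it. camera_params takes no time and is no camera call; for the wrist camera it gives the pose at the moment of the call.
- sign_off(): hands the job in, once; it reports no verdict.
The state is a dict: "clock": time; "qpos": joint angles; "qvel": joint speeds; "joint_efforts": joint torques, N m; "eef_pos": TCP position; "tcp_rot": TCP orientation; "contact_force": force on the tool from outside, world axes, zero at the start; "wrist_torque": the same for the moment, N m; "opening": opening from 0.0 (shut) to 1.0 (fully open).
Only numpy, scipy, OpenCV 4.12 (cv2) and the standard library are available. Lean on these libraries where they do the work, as an engineer would, in place of code of your own. Each camera call takes 0.05 s, during which the arm holds its last target.

## Task

Of the three steel spacer sleeves (the tubes standing on the bench, not the flat bearing rings lying about), only the shortest is low enough for the small wooden case. Stand it on the floor of the case, clear below the rim, and then shut the lid fully.

Things in the scene. Friction and masses are not known exactly. Their poses are not given: they have to be found in the camera images.
- short_sleeve_center (a point): Centre (half-way up, on the axis) of the shortest of three upright steel tubes: 36 mm across, 20 mm bore, 26 mm high, about 80 g, standing on the bench, z up along the bore. The other two are 48 and 68 mm high, too tall for the case; the three stand in a loose row in any order, at least 80 mm apart between centres. Flat bearing rings, 29 mm across and 10 mm high, lie about and are not sleeves.
- case_floor (a point): Centre of the inner floor of the wooden case, which is fixed to the bench: outside 120 mm along its x, 166 mm along its y, 40 mm high; walls and bottom 8 mm, so inside 104 x 150 mm and 32 mm from floor to rim. z is up; x points away from the robot to the hinged side, turned by up to 0.25 rad either way. The hinge line runs along y at x = +60 mm, z = +32 mm (level with the rim). The lid stands open on that far side.
- case_lid (a joint): Hinge angle of the case's lid: 0 is shut on the rim, about 1.57 upright; it starts open at 1.65 to 1.95, and stops at 2.0. The lid is a wooden board 120 mm from hinge to front edge, 166 mm wide, 8 mm thick, 150 g, with a brass pull tab 30 mm wide sticking out 10 mm at the middle of the front edge. Light friction holds it near upright, and once tipped forward below about 1.1 it falls shut by its own weight: it can be pushed over from behind, towards the robot.
- case_lid_edge (a point): Middle of the lid's front edge (the edge opposite the hinge, root of the brass tab), mid-thickness. With the lid open it is the top edge, 0.15 to 0.16 m above the bench. Its x axis points from this edge to the hinge, its y axis along the edge; its z axis points to the outer face (up when shut, away from the robot when open).
Things that resemble listed ones, but are neither listed nor needed, are in the scene too. Leave any red look-alike of the part that bears short_sleeve_center alone.

How it is judged:
By the outcome, as a careful person would: the job done as asked, in the order asked, and still so for the second after the job is handed in, with the robot touching nothing.
It also fails if it takes over 48 s, if anything falls off the work surface, if the arm or the gripper's body presses on something with over 40 N, if the wrist force passes 120 N, or if a joint passes its speed limit or range.

## Working session

There is one attempt and no reset: what is moved stays moved. The work goes in short steps, Python scripts to look and compute and a shell command to move; the robot and the scene stay as the last step left them, time stands still between calls to the robot, and variables do not carry over. Pictures are saved under pics/ and viewed, and the job is handed in when it is done.

```bash
ls; mkdir -p pics
python3 - <<'E'
from rig import monitor, vision, r
import cv2,numpy as np
print(monitor.sense()); print(r.grip_point_offset)
for n in ["scene","side","wrist"]:
    p,d=vision.grab_frame(n); c=vision.camera_params(n)
    cv2.imwrite(f"pics/{n}0.png",p); np.savez(f"pics/{n}0.npz",p=p,d=d,**c)
    print(n,c)
E
```

```text
pics
{'clock': 0.0, 'qpos': array([-2.37675387e-03,  3.53649751e-01,  1.63413408e+00,  4.75746920e-06,
        1.15523333e+00, -2.38229293e-03]), 'qvel': array([ 0.00140877, -0.00061476, -0.00024611,  0.00052739, -0.0001587 ,
        0.00027697]), 'joint_efforts': array([-2.03471049e-03, -6.05236173e+01, -3.42063046e+01, -2.62302356e-04,
        9.48130677e-03,  3.61521288e-06]), 'eef_pos': array([6.24512325e+02, 1.71809849e-02, 2.30560721e+02]), 'tcp_rot': array([-3.14158491e+00,  1.42448954e-03,  3.62086055e-06]), 'contact_force': array([ 1.33288875, -0.21978323, -0.37751093]), 'wrist_torque': array([-0.02112373,  0.02796426,  0.04616994]), 'opening': 0.9994068103069358}
18.700000000000003
scene {'fx': 484.51394277211, 'fy': 484.51394277211, 'cx': 277.9515271837676, 'cy': 207.26411331994342, 'R': array([[-0.57740732, -0.816247  , -0.01848304],
       [-0.34876634,  0.26705713, -0.89835546],
       [ 0.73821598, -0.51227075, -0.43888022]]), 't': array([248.88608618, 235.05425587, 832.76080719])}
side {'fx': 541.7438859765476, 'fy': 541.7438859765476, 'cx': 275.6007142898844, 'cy': 213.05947494908523, 'R': array([[-0.88764575, -0.45995187, -0.02300655],
       [-0.28054156,  0.57967428, -0.76503214],
       [ 0.36521426, -0.67262323, -0.64358102]]), 't': array([433.89923736, 185.98347601, 920.99461021])}
wrist {'fx': 316.61714025442654, 'fy': 316.61714025442654, 'cx': 280.5958164975172, 'cy': 205.857955541683, 'R': array([[ 9.99999119e-01,  2.50159286e-04, -1.30363584e-03],
       [ 6.48504133e-04, -9.48973298e-01,  3.15355767e-01],
       [-1.15822643e-03, -3.15356334e-01, -9.48972624e-01]]), 't': array([-624.18633879,  -41.29668213,  380.0501628 ])}
```

View pics/scene0.png

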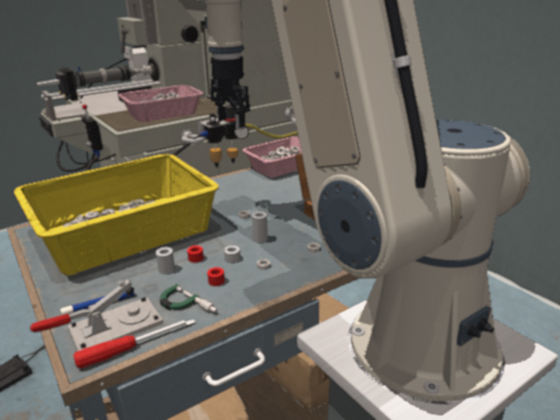

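View pics/side0.png

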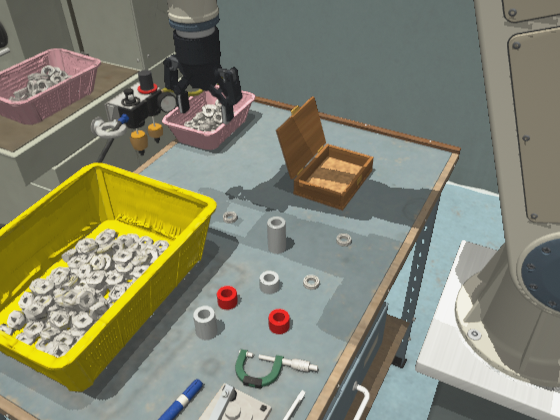

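View pics/wrist0.png

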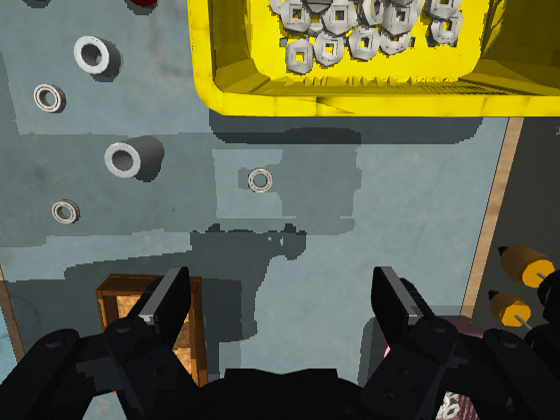

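The side picture shows the tall sleeve at (276,234), the short one at (269,282) and the medium one at (204,322). Two red look-alikes sit at (227,297) and (279,320). The case is at about (335,175), with its lid open to the left (far) side. Next I'll measure these.

```bash
cat > h.py <<'E'
import numpy as np,cv2
def load(f):
    z=np.load(f); return dict((k,z[k]) for k in z.files)
def cloud(f):
    v,u=np.mgrid[0:f['d'].shape[0],0:f['d'].shape[1]]
    d=f['d'].astype(float); c=np.stack([(u-f['cx'])/f['fx']*d,(v-f['cy'])/f['fy']*d,d],-1)
    return (c-f['t'])@f['R']
def ray(f,u,v,z):
    d=f['R'].T@np.array([(u-f['cx'])/f['fx'],(v-f['cy'])/f['fy'],1]); o=-f['R'].T@f['t']
    return o+d*(z-o[2])/d[2]
E
python3 - <<'E'
from h import *
for n in ['side','wrist','scene']:
    f=load(f'pics/{n}0.npz'); W=cloud(f); p=f['p'].astype(int)
    sat=p.max(2)-p.min(2); z=W[...,2]
    m=((z>5)&(z<90)&(sat<40)&(p.max(2)>70)&(W[...,0]>250)&(W[...,0]<800)&(abs(W[...,1])<600)&(f['d']>0)).astype(np.uint8)
    k,l,s,c=cv2.connectedComponentsWithStats(m)
    for i in range(1,k):
        if s[i,4]<60 or s[i,4]>3000: continue
        q=W[l==i]; zt=np.percentile(q[:,2],97); t=q[q[:,2]>zt-3]
        mn=(t[:,:2].min(0)+t[:,:2].max(0))/2
        print(n,c[i].round(),s[i,4],'ztop %.1f'%zt,'ctr',mn.round(1),'ext',np.ptp(t[:,:2],axis=0).round(1))
f=load('pics/side0.npz');W=cloud(f);p=f['p'].astype(int)
hsv=cv2.cvtColor(f['p'],cv2.COLOR_BGR2HSV)
m=(hsv[...,0]>5)&(hsv[...,0]<22)&(hsv[...,1]>90)&(f['d']>0)
m[:, :270]=0;m[:,385:]=0;m[210:]=0;m[:95]=0
q=W[m]; q=q[(q[:,2]>3)&(q[:,0]<750)]
print(q.min(0),q.max(0),len(q))
rim=q[(q[:,2]>35)&(q[:,2]<44)]; print('rim',cv2.minAreaRect(rim[:,:2].astype(np.float32)))
fl=q[(q[:,2]>4)&(q[:,2]<12)]; print('floor',len(fl),cv2.minAreaRect(fl[:,:2].astype(np.float32)))
lid=q[q[:,2]>60]; c=lid.mean(0);u,s,v=np.linalg.svd(lid-c); print('lid',c,v[2],s/len(lid)**.5, lid.max(0))
h=lid[lid[:,2]>lid[:,2].max()-10];print(h.mean(0),h.min(0),h.max(0))
E
```

```text
side [224. 129.] 720 ztop 63.8 ctr [ 774.4 -280.3] ext [ 50.8 201. ]
side [229. 217.] 102 ztop 12.4 ctr [600.8  -6. ] ext [27.9 28.9]
side [276. 234.] 615 ztop 69.7 ctr [472.1  30.1] ext [33.8 37.4]
side [343. 239.] 114 ztop 12.2 ctr [360.7 -45.1] ext [26.2 28.3]
side [269. 282.] 367 ztop 28.0 ctr [436.9 127.5] ext [35.4 36.3]
side [311. 282.] 134 ztop 11.7 ctr [371.4  87. ] ext [27.9 30.4]
side [205. 322.] 636 ztop 50.5 ctr [483.9 263.6] ext [35.1 36.1]
side [267. 358.] 75 ztop 12.9 ctr [364.  268.1] ext [28.5 12. ]
side [299. 365.] 303 ztop 18.3 ctr [314.  258.3] ext [31.7 16.1]
side [254. 380.] 172 ztop 13.8 ctr [365.6 304.3] ext [59.7 36.9]
side [235. 407.] 1538 ztop 86.9 ctr [361.1 386.3] ext [12.  19.2]
side [294. 405.] 141 ztop 16.6 ctr [289.6 333. ] ext [ 6.9 37.7]
side [183. 400.] 100 ztop 17.8 ctr [443.1 391.7] ext [12.3 13.3]
wrist [444.  20.] 920 ztop 23.9 ctr [783.  165.1] ext [29.5 15.2]
wrist [93. 54.] 913 ztop 26.9 ctr [434.9 124.8] ext [35.1 34.7]
wrist [47. 97.] 422 ztop 10.4 ctr [370.   83.8] ext [29.8 27.9]
wrist [130. 155.] 1390 ztop 68.4 ctr [470.1  26.1] ext [3
[... 780 characters left out ...]
258.2] ext [53.4 21.5]
scene [163. 330.] 203 ztop 15.1 ctr [288.7 356.3] ext [13.3 88.8]
[ 390.68493088 -491.08886447    3.05846596] [ 749.98176207 -132.42579729  166.23525979] 6075
rim ((455.87872314453125, -220.4242401123047), (171.3140411376953, 126.25623321533203), 87.60311126708984)
floor 1823 ((571.9497680664062, -312.1564636230469), (351.5466003417969, 362.8543701171875), 88.80425262451172)
lid [ 537.24688396 -217.77668628  111.35792167] [-0.95320016  0.04498063  0.29897524] [48.32288244 30.59783112  1.50987896] [ 558.47604402 -138.58137877  166.23525979]
[ 553.94715172 -220.5735206   160.50227216] [ 548.18962304 -258.50492846  156.28397669] [ 558.27848013 -146.05493046  166.23525979]
```

Run:
```python
import cv2
p=cv2.imread('pics/side0.png'); cv2.imwrite('pics/s_crop.png',cv2.resize(p[90:220,260:390],None,fx=4.5,fy=4.5,interpolation=cv2.INTER_CUBIC))
```

```text
(no output)
```

View pics/s_crop.png

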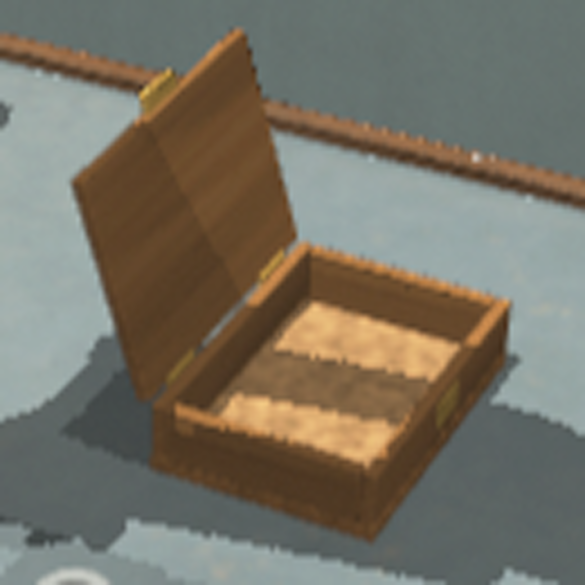

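Run:
```python
from h import *
for n in ['side','scene']:
    f=load(f'pics/{n}0.npz'); W=cloud(f)
    hsv=cv2.cvtColor(f['p'],cv2.COLOR_BGR2HSV)
    m=(((hsv[...,0]<4)|(hsv[...,0]>176))&(hsv[...,1]>150)&(f['d']>0)).astype(np.uint8)
    k,l,s,c=cv2.connectedComponentsWithStats(m)
    for i in range(1,k):
        if s[i,4]<80: continue
        q=W[l==i]; print(n,c[i].round(),s[i,4],q.min(0).round(),q.max(0).round())
# wrist view of case rim
f=load('pics/wrist0.npz');W=cloud(f);z=W[...,2];p=f['p'].astype(int)
m=(W[...,0]<560)&(W[...,1]<-110)&(W[...,1]>-330)&(z>33)&(z<46)&(p[...,2]>p[...,0]+20)
q=W[m];print(len(q),q.min(0),q.max(0))
f=load('pics/side0.npz');W=cloud(f);p=f['p'].astype(int);z=W[...,2]
m=(W[...,0]<530)&(W[...,1]<-110)&(W[...,1]>-330)&(z>37)&(z<44)&(W[...,0]>380)
q=W[m];print(len(q),cv2.minAreaRect(q[:,:2].astype(np.float32)),q[:,2].mean())
m=(W[...,0]<530)&(W[...,1]<-130)&(W[...,1]>-330)&(z>5)&(z<14)&(W[...,0]>398)&(p[...,2]>p[...,0]+20)
m[:, :300]=0; q=W[m];print(len(q),cv2.minAreaRect(q[:,:2].astype(np.float32)),q[:,2].mean())
# rim corner pixels from crop (x/4.5+260, y/4.5+90)
for a,b in [(178,405),(378,462),(510,303),(307,245)]: print(ray(f,a/4.5+260-.4,b/4.5+90-.4,40).round(1))
```

```text
side [227. 297.] 388 [468. 158.   0.] [517. 212.  30.]
side [279. 321.] 429 [362. 160.  -2.] [402. 217.  30.]
scene [195. 253.] 204 [464. 172.  -1.] [544. 208.  28.]
scene [216. 276.] 239 [358. 179.   3.] [395. 215.  28.]
scene [ 50. 323.] 330 [353. 485.  52.] [368. 544.  68.]
scene [103. 351.] 952 [279. 403.   4.] [303. 500.  30.]
1138 [ 391.27353818 -302.10964276   33.04027531] [ 525.65990521 -136.88506614   45.87073359]
656 ((456.5281982421875, -219.50271606445312), (171.09857177734375, 126.19417572021484), 86.15467071533203) 40.00608860121601
1399 ((452.90667724609375, -217.12908935546875), (169.1959991455078, 112.39849090576172), 88.80901336669922) 9.16470203874699
[ 506.9 -148.5   40. ]
[ 403.2 -148.6   40. ]
[ 392.2 -299.9   40. ]
[ 506.5 -305.5   40. ]
```

```bash
python3 -m inch '[{"dp":[-189.5,-125.5,80],"angular":[0,0,-0.7],"fingers":70},{"dp":[-189.5,-125.5,80],"angular":[0,0,-0.7],"fingers":70},{"dp":[-189.5,-125.5,80],"angular":[0,0,-0.7],"fingers":70},{"dp":[-189.5,-125.5,80],"angular":[0,0,-0.7],"fingers":70},{"dp":[-189.5,-125.5,80],"angular":[0,0,-0.7],"fingers":70},{"dp":[-189.5,-125.5,80],"angular":[0,0,-0.7],"fingers":70},{"dp":[-189.5,-125.5,80],"angular":[0,0,-1.526],"fingers":70},{"dp":[-189.5,-125.5,80],"angular":[0,0,-1.526],"fingers":70},{"dp":[-189.5,-125.5,80],"angular":[0,0,-1.526],"fingers":70},{"dp":[-189.5,-125.5,80],"angular":[0,0,-1.526],"fingers":70},{"dp":[-189.5,-125.5,80],"angular":[0,0,-1.526],"fingers":70},{"dp":[-189.5,-125.5,80],"angular":[0,0,-1.526],"fingers":70}]' 40
```

```text
clock: 1.15
eef_pos: [435.3, 125.5, 151.2]
tcp_rot: [-3.141, 0.0, 1.456]
contact_force: [0.5, 0.2, -0.2]
opening: 0.728
```

Run:
```python
from rig import monitor, vision
import cv2,numpy as np
s=monitor.sense();print(s['eef_pos'],s['tcp_rot'])
c=vision.camera_params('wrist');p,d=vision.grab_frame('wrist')
cv2.imwrite("pics/w1.png",p); np.savez("pics/w1.npz",p=p,d=d,**c)
s=monitor.sense();print(s['eef_pos'],s['tcp_rot'])
from h import *
f=load('pics/w1.npz');W=cloud(f)
m=(abs(W[...,0]-435)<40)&(abs(W[...,1]-125)<40)&(abs(W[...,2]-26)<3)&(d>0)
q=W[m];(x,y),r=cv2.minEnclosingCircle(q[:,:2].astype(np.float32));print(len(q),x,y,r,q[:,2].mean())
```

```text
[435.33515938 125.51808011 151.19725383] [-3.14135883e+00  1.03876178e-04  1.45631693e+00]
[435.35207273 125.47000074 151.19138767] [-3.14134821e+00  1.33841604e-04  1.46559347e+00]
831 434.06396484375 124.31135559082031 17.904630661010742 25.151411189590785
```

View pics/w1.png

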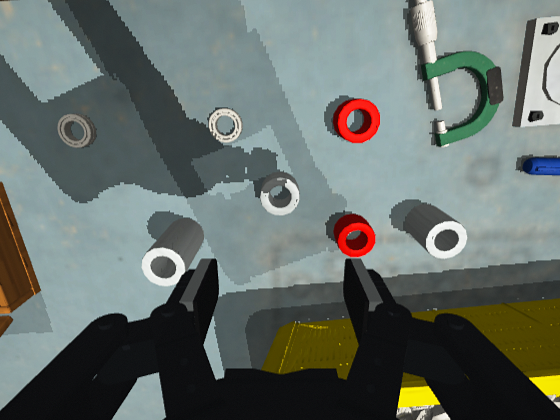

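The wrist picture shows the short sleeve at (279,195), upright and centred between the jaws. The red tubes at (355,120) and (355,236) are clear of the fingers. I'll go down now.

```bash
python3 -m inch '[{"dp":[-1.1,-1.3,30],"angular":[0,0,-0.04],"fingers":70},{"dp":[-1.1,-1.3,60],"angular":[0,0,-0.04],"fingers":70},{"dp":[-1.1,-1.3,90],"angular":[0,0,-0.04],"fingers":70},{"dp":[-1.1,-1.3,110],"angular":[0,0,-0.04],"fingers":70},{"dp":[-1.1,-1.3,125],"angular":[0,0,-0.04],"fingers":70},{"dp":[-1.1,-1.3,135],"angular":[0,0,-0.04],"fingers":70},{"dp":[-1.1,-1.3,142],"angular":[0,0,-0.04],"fingers":70},{"dp":[-1.1,-1.3,147],"angular":[0,0,-0.04],"fingers":70},{"dp":[-1.1,-1.3,147],"angular":[0,0,-0.04],"fingers":70},{"dp":[-1.1,-1.3,147],"angular":[0,0,-0.04],"fingers":70}]'
```

```text
clock: 2.03
eef_pos: [434.4, 124.7, 4.7]
tcp_rot: [3.141, -0.0, 1.489]
contact_force: [-0.5, -0.9, 0.0]
opening: 0.726
```

```bash
python3 -m inch '[{"dp":[0,0,2.5],"angular":[0,0,0],"fingers":70},{"dp":[0,0,5],"angular":[0,0,0],"fingers":70},{"dp":[0,0,5],"angular":[0,0,0],"fingers":100},{"dp":[0,0,5],"angular":[0,0,0],"fingers":140},{"dp":[0,0,5],"angular":[0,0,0],"fingers":200},{"dp":[0,0,5],"angular":[0,0,0],"fingers":200},{"dp":[0,0,5],"angular":[0,0,0],"fingers":200},{"dp":[0,0,5],"angular":[0,0,0],"fingers":200},{"dp":[0,0,5],"angular":[0,0,0],"fingers":200}]' 40
```

```text
clock: 2.78
eef_pos: [434.2, 124.6, -0.3]
tcp_rot: [3.141, -0.0, 1.49]
contact_force: [-0.5, 0.3, 5.5]
opening: 0.404
```

```bash
python3 -m inch '[{"dp":[0,0,-10],"angular":[0,0,0],"fingers":200},{"dp":[0,0,-35],"angular":[0,0,0],"fingers":200},{"dp":[0,0,-70],"angular":[0,0,0],"fingers":200},{"dp":[0,0,-105],"angular":[0,0,0],"fingers":200},{"dp":[0,0,-130],"angular":[0,0,0],"fingers":200},{"dp":[0,0,-130],"angular":[0,0,0],"fingers":200},{"dp":[0,0,-130],"angular":[0,0,0],"fingers":200}]'
python3 - <<'E'
from rig import monitor, vision
import cv2,numpy as np
s=monitor.sense();print(s['eef_pos'],s['tcp_rot'],s['opening'])
for n in ['wrist','side']:
    c=vision.camera_params(n);p,d=vision.grab_frame(n)
    cv2.imwrite(f"pics/{n}2.png",p); np.savez(f"pics/{n}2.npz",p=p,d=d,**c)
E
```

```text
clock: 3.37
eef_pos: [435.0, 124.8, 131.1]
tcp_rot: [3.138, -0.001, 1.49]
contact_force: [-0.6, 0.1, -1.1]
opening: 0.397
[435.02960682 124.83531946 131.06109209] [ 3.13798547e+00 -1.37997945e-03  1.48993854e+00] 0.3968666025915859
```

View pics/side2.png

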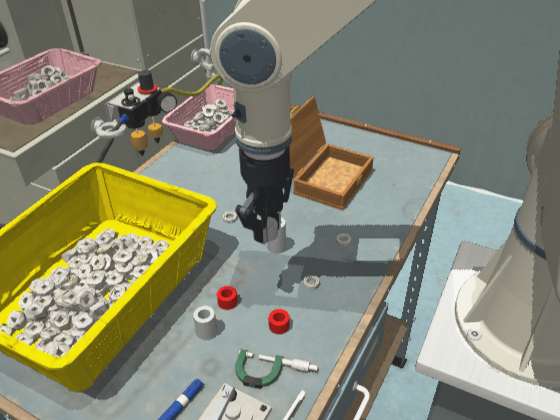

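View pics/wrist2.png

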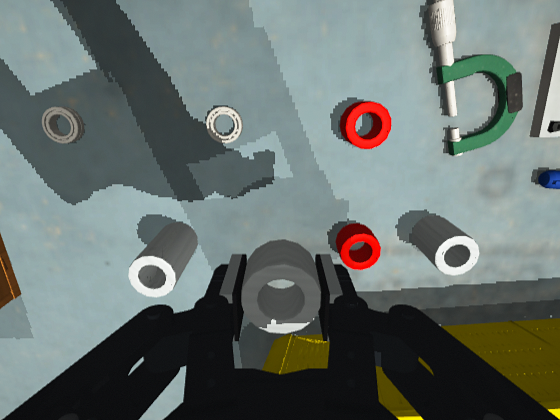

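The wrist view shows the sleeve held at (281,285), and its old spot on the bench is empty. Next I carry it over the case.

```bash
python3 -m inch '[{"dp":[-30,4,0],"angular":[0,0,-0.036],"fingers":200},{"dp":[-65,9,0],"angular":[0,0,-0.036],"fingers":200},{"dp":[-100,14,0],"angular":[0,0,-0.036],"fingers":200},{"dp":[-135,18,0],"angular":[0,0,-0.036],"fingers":200},{"dp":[-170,23,0],"angular":[0,0,-0.036],"fingers":200},{"dp":[-205,28,0],"angular":[0,0,-0.036],"fingers":200},{"dp":[-240,33,0],"angular":[0,0,-0.036],"fingers":200},{"dp":[-275,38,0],"angular":[0,0,-0.036],"fingers":200},{"dp":[-310,42,0],"angular":[0,0,-0.036],"fingers":200},{"dp":[-335,46,0],"angular":[0,0,-0.036],"fingers":200},{"dp":[-344,47,0],"angular":[0,0,-0.036],"fingers":200},{"dp":[-344,47,0],"angular":[0,0,-0.036],"fingers":200}]'
python3 - <<'E'
from rig import monitor, vision
import cv2,numpy as np
s=monitor.sense();print(s['eef_pos'],s['tcp_rot'],s['opening'])
for n in ['wrist','side']:
    c=vision.camera_params(n);p,d=vision.grab_frame(n)
    cv2.imwrite(f"pics/{n}3.png",p); np.savez(f"pics/{n}3.npz",p=p,d=d,**c)
E
```

```text
clock: 4.47
eef_pos: [452.3, -223.5, 127.7]
tcp_rot: [-3.139, -0.001, 1.523]
contact_force: [0.5, 0.3, -1.8]
opening: 0.399
[ 452.33129049 -223.48644485  127.74644083] [-3.13931743e+00 -8.19680480e-04  1.52334114e+00] 0.3986854232269095
```

View pics/side3.png

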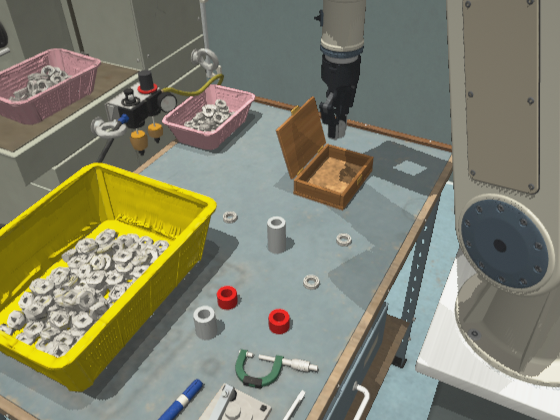

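View pics/wrist3.png

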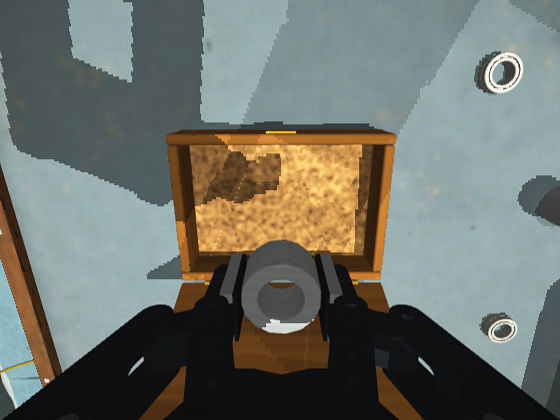

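The case is aligned below the held sleeve. Its rim corners are at about (168,140), (395,138), (381,281) and (184,281), so I'll cast those onto z=40.

Run:
```python
from h import *
f=load('pics/wrist3.npz')
P=[ray(f,*a,40) for a in [(168,137),(395,135),(381,281),(184,281)]]
for x in P: print(x.round(1))
P=np.array(P);print(P.mean(0),np.linalg.norm(P[0]-P[1]),np.linalg.norm(P[1]-P[2]))
e=P[1]-P[0];print(np.arctan2(-e[0],e[1]))
W=cloud(f);p=f['p'].astype(int);z=W[...,2];m=(z>36)&(z<44)&(abs(W[...,0]-455)<90)&(abs(W[...,1]+222)<100);q=W[m];print(cv2.minAreaRect(q[:,:2].astype(np.float32)))
```

```text
[ 391.8 -301.3   40. ]
[ 398.  -139.4   40. ]
[ 517.  -143.2   40. ]
[ 509.1 -306.6   40. ]
[ 453.96108577 -222.63047135   40.        ] 161.93876611830817 119.00388215934126
-0.03869422224719408
((454.02630615234375, -223.6316680908203), (166.63241577148438, 122.5182113647461), 87.36723327636719)
```

```bash
python3 -m inch '[{"dp":[0.5,1.5,25],"angular":[0,0,0],"fingers":200},{"dp":[0.5,1.5,50],"angular":[0,0,0],"fingers":200},{"dp":[0.5,1.5,75],"angular":[0,0,0],"fingers":200},{"dp":[0.5,1.5,95],"angular":[0,0,0],"fingers":200},{"dp":[0.5,1.5,108],"angular":[0,0,0],"fingers":200},{"dp":[0.5,1.5,114],"angular":[0,0,0],"fingers":200},{"dp":[0.5,1.5,116],"angular":[0,0,0],"fingers":200},{"dp":[0.5,1.5,116],"angular":[0,0,0],"fingers":200},{"dp":[0.5,1.5,116],"angular":[0,0,0],"fingers":200}]'
```

```text
clock: 5.32
eef_pos: [455.2, -221.4, 13.9]
tcp_rot: [3.141, 0.0, 1.527]
contact_force: [-0.7, 0.2, -0.6]
opening: 0.402
```

```bash
python3 -m inch '[{"dp":[0,0,3],"angular":[0,0,0],"fingers":200},{"dp":[0,0,5],"angular":[0,0,0],"fingers":200},{"dp":[0,0,6],"angular":[0,0,0],"fingers":200},{"dp":[0,0,6],"angular":[0,0,0],"fingers":200},{"dp":[0,0,6],"angular":[0,0,0],"fingers":200}]'
```

```text
clock: 5.73
eef_pos: [454.9, -221.8, 7.7]
tcp_rot: [3.141, 0.0, 1.526]
contact_force: [-0.6, 0.4, 5.1]
opening: 0.405
```

Contact reads 5 N at the expected height (TCP 7.7). I'll release and lift.

```bash
python3 -m inch '[{"dp":[0,0,0],"angular":[0,0,0],"fingers":110},{"dp":[0,0,0],"angular":[0,0,0],"fingers":70},{"dp":[0,0,0],"angular":[0,0,0],"fingers":70},{"dp":[0,0,0],"angular":[0,0,0],"fingers":70},{"dp":[0,0,0],"angular":[0,0,0],"fingers":70},{"dp":[0,0,-15],"angular":[0,0,0],"fingers":70},{"dp":[0,0,-40],"angular":[0,0,0],"fingers":70},{"dp":[0,0,-80],"angular":[0,0,0],"fingers":70},{"dp":[0,0,-120],"angular":[0,0,0],"fingers":70},{"dp":[0,0,-160],"angular":[0,0,0],"fingers":70},{"dp":[0,0,-190],"angular":[0,0,0],"fingers":70},{"dp":[0,0,-190],"angular":[0,0,0],"fingers":70}]'
python3 - <<'E'
from rig import monitor, vision
import cv2,numpy as np
s=monitor.sense();print(s['eef_pos'],s['tcp_rot'],s['opening'])
for n in ['wrist','side']:
    c=vision.camera_params(n);p,d=vision.grab_frame(n)
    cv2.imwrite(f"pics/{n}4.png",p); np.savez(f"pics/{n}4.npz",p=p,d=d,**c)
from h import *
f=load('pics/wrist4.npz');W=cloud(f);z=W[...,2];p=f['p'].astype(int)
m=(abs(W[...,0]-455)<30)&(abs(W[...,1]+222)<30)&(z>20)&(z<60);q=W[m];print(cv2.minEnclosingCircle(q[:,:2].astype(np.float32)),np.percentile(z[m],[10,50,95]))
E
```

```text
clock: 6.73
eef_pos: [457.8, -223.2, 203.5]
tcp_rot: [3.132, 0.004, 1.526]
contact_force: [1.6, -0.6, 0.3]
opening: 0.722
[ 457.83784857 -223.24313251  203.53680556] [3.13247624 0.00400998 1.52596369] 0.7223387139640535
((454.6233825683594, -222.0975799560547), 17.834224700927734) [26.95182574 33.00007354 34.41646866]
```

View pics/wrist4.png

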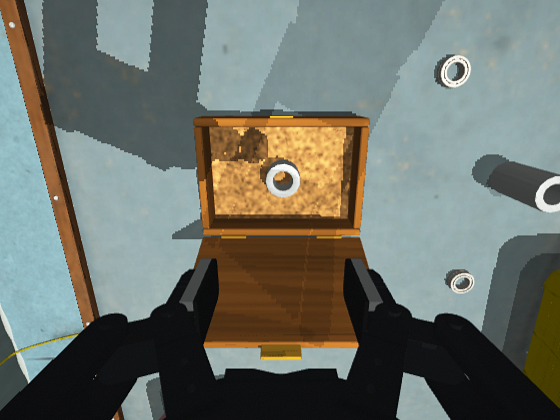

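View pics/side4.png

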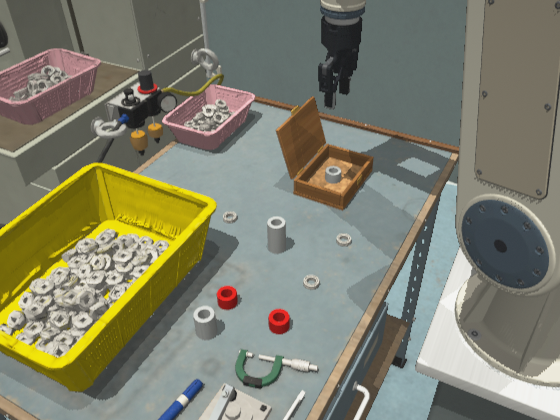

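The wrist view shows the sleeve standing at (282,180), with its top at z≈34, below the 40 mm rim and centred at (454.6,-222). The side view agrees, showing it at (333,174). Next I'll shut the fingers, go over the lid and come down behind it.

```bash
python3 - <<'E'
from h import *
for n in ['side','scene']:
    f=load(f'pics/{n}0.npz' if n=='scene' else 'pics/side4.npz');W=cloud(f)
    m=(W[...,0]>560)&(W[...,0]<670)&(W[...,1]>-310)&(W[...,1]<-140)&(f['d']>0)&(W[...,2]<400);q=W[m]
    h=q[q[:,2]>20];print(n,len(q),len(h),h.min(0) if len(h) else '')
E
python3 -m inch '[{"dp":[0,0,-15],"angular":[0,0,0],"fingers":255},{"dp":[0,10,-20],"angular":[0,0,0],"fingers":255},{"dp":[0,40,-20],"angular":[0,0,0],"fingers":255},{"dp":[0,70,-20],"angular":[0,0,0],"fingers":255},{"dp":[0,100,-20],"angular":[0,0,0],"fingers":255},{"dp":[0,130,-20],"angular":[0,0,0],"fingers":255},{"dp":[0,150,-20],"angular":[0,0,0],"fingers":255},{"dp":[0,150,-20],"angular":[0,0,0],"fingers":255},{"dp":[0,150,-20],"angular":[0,0,0],"fingers":255}]'
```

```text
side 1482 1 [ 560.12174489 -156.10826268  151.90853527]
scene 555 0 
clock: 7.58
eef_pos: [604.9, -227.9, 214.9]
tcp_rot: [-3.139, -0.001, 1.527]
contact_force: [-0.4, 0.4, -0.1]
opening: 0.001
```

```bash
python3 -m inch '[{"dp":[0,0,25],"angular":[0,0,0],"fingers":255},{"dp":[0,0,50],"angular":[0,0,0],"fingers":255},{"dp":[0,0,70],"angular":[0,0,0],"fingers":255},{"dp":[0,0,82],"angular":[0,0,0],"fingers":255},{"dp":[0,0,85],"angular":[0,0,0],"fingers":255},{"dp":[0,-8,85],"angular":[0,0,0],"fingers":255},{"dp":[0,-16,85],"angular":[0,0,0],"fingers":255},{"dp":[0,-24,85],"angular":[0,0,0],"fingers":255},{"dp":[0,-32,85],"angular":[0,0,0],"fingers":255},{"dp":[0,-40,85],"angular":[0,0,0],"fingers":255},{"dp":[0,-48,85],"angular":[0,0,0],"fingers":255},{"dp":[0,-56,85],"angular":[0,0,0],"fingers":255}]'
python3 - <<'E'
from rig import vision
import cv2
p,d=vision.grab_frame('side');cv2.imwrite("pics/side5.png",p)
E
```

```text
clock: 8.58
eef_pos: [548.1, -226.0, 133.0]
tcp_rot: [3.14, 0.0, 1.526]
contact_force: [1.3, 0.7, 1.9]
opening: -0.004
```

View pics/side5.png

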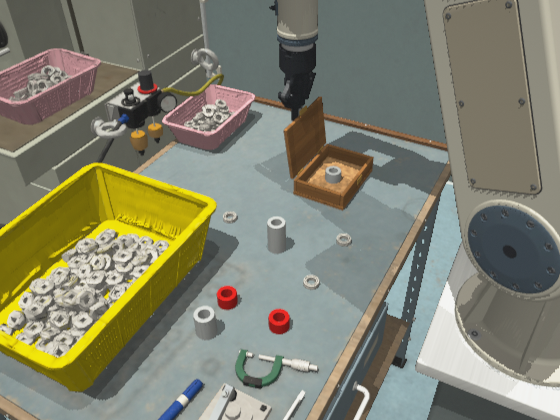

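The lid has swung towards upright and the side view shows the gripper behind it at (298,90). I'll keep pushing.

```bash
python3 -m inch '[{"dp":[0,-9,0],"angular":[0,0,0],"fingers":255},{"dp":[0,-18,0],"angular":[0,0,0],"fingers":255},{"dp":[0,-27,0],"angular":[0,0,0],"fingers":255},{"dp":[0,-36,0],"angular":[0,0,0],"fingers":255},{"dp":[0,-45,0],"angular":[0,0,0],"fingers":255},{"dp":[0,-54,0],"angular":[0,0,0],"fingers":255},{"dp":[0,-63,0],"angular":[0,0,0],"fingers":255},{"dp":[0,-72,0],"angular":[0,0,0],"fingers":255},{"dp":[0,-81,0],"angular":[0,0,0],"fingers":255},{"dp":[0,-88,0],"angular":[0,0,0],"fingers":255},{"dp":[0,-92,0],"angular":[0,0,0],"fingers":255},{"dp":[0,-92,0],"angular":[0,0,0],"fingers":255}]'
python3 - <<'E'
from rig import vision
import cv2
p,d=vision.grab_frame('side');cv2.imwrite("pics/side6.png",p)
E
```

```text
clock: 9.63
eef_pos: [455.7, -221.7, 132.3]
tcp_rot: [-3.141, -0.0, 1.526]
contact_force: [-0.0, -0.2, -0.7]
opening: 0.005
```

View pics/side6.png

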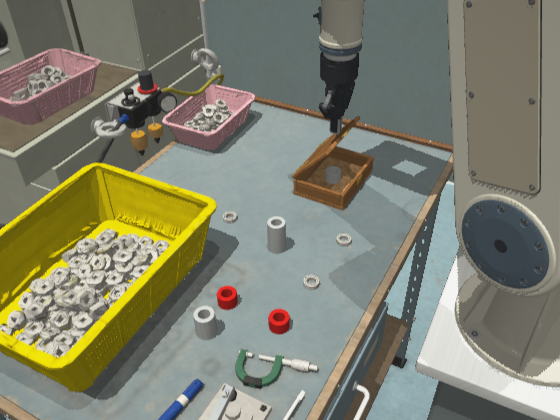

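The lid is falling, with its edge now at (353,125). I'll hold position to let it drop, then lift away and check.

```bash
python3 -m inch '[{"dp":[0,0,-10],"angular":[0,0,0],"fingers":255},{"dp":[0,0,-30],"angular":[0,0,0],"fingers":255},{"dp":[0,0,-60],"angular":[0,0,0],"fingers":255},{"dp":[0,0,-90],"angular":[0,0,0],"fingers":255},{"dp":[0,0,-110],"angular":[0,0,0],"fingers":255},{"dp":[0,0,-110],"angular":[0,0,0],"fingers":255},{"dp":[0,0,-110],"angular":[0,0,0],"fingers":255},{"dp":[0,0,-110],"angular":[0,0,0],"fingers":255},{"dp":[0,0,-110],"angular":[0,0,0],"fingers":255},{"dp":[0,0,-110],"angular":[0,0,0],"fingers":255}]'
python3 - <<'E'
from rig import vision,monitor
import cv2,numpy as np
for n in ['wrist','side']:
    c=vision.camera_params(n);p,d=vision.grab_frame(n)
    cv2.imwrite(f"pics/{n}7.png",p); np.savez(f"pics/{n}7.npz",p=p,d=d,**c)
from h import *
for n in ['wrist','side']:
    f=load(f'pics/{n}7.npz');W=cloud(f);p=f['p'].astype(int)
    m=(abs(W[...,0]-453)<50)&(abs(W[...,1]+222)<70)&(p[...,2]>p[...,0]+20)&(W[...,2]<100);q=W[m]
    A=np.c_[q[:,0]-455,q[:,1]+222,np.ones(len(q))];print(n,len(q),np.linalg.lstsq(A,q[:,2],rcond=None)[0],np.percentile(q[:,2],[2,98]))
E
```

```text
clock: 10.52
eef_pos: [456.1, -221.4, 241.2]
tcp_rot: [-3.14, -0.001, 1.526]
contact_force: [0.1, 0.4, -0.4]
opening: -0.002
wrist 11903 [-1.76824746e-01  8.49630765e-03  5.84757132e+01] [50.24486241 67.79049893]
side 1623 [-7.21326285e-02 -3.14568637e-02  5.36367936e+01] [ 8.40317788 62.98132496]
```

View pics/side7.png

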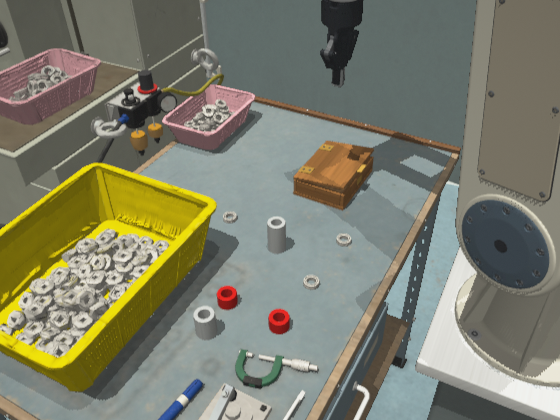

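View pics/wrist7.png

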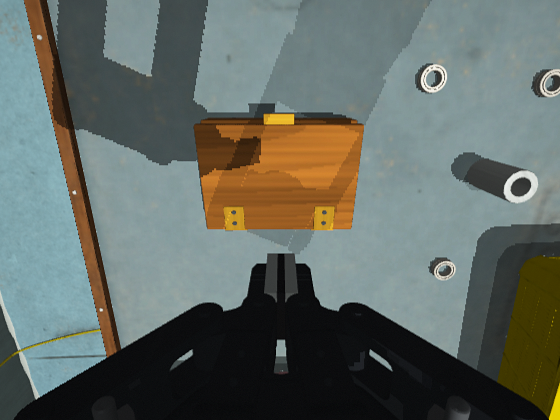

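The lid surface still slopes by 0.18 rad, so it is either still moving or it has stopped short. I'll look again.

```bash
cat > chk.py <<'E'
from rig import vision,monitor
from h import *
import sys
k=sys.argv[1]
for n in ['wrist','side']:
    c=vision.camera_params(n);p,d=vision.grab_frame(n)
    cv2.imwrite(f"pics/{n}{k}.png",p); np.savez(f"pics/{n}{k}.npz",p=p,d=d,**c)
    f=load(f'pics/{n}{k}.npz');W=cloud(f);p=f['p'].astype(int)
    m=(abs(W[...,0]-453)<50)&(abs(W[...,1]+222)<70)&(p[...,2]>p[...,0]+20)&(W[...,2]<100)&(W[...,2]>35);q=W[m]
    A=np.c_[q[:,0]-455,q[:,1]+222,np.ones(len(q))];print(n,len(q),np.linalg.lstsq(A,q[:,2],rcond=None)[0].round(3),np.percentile(q[:,2],[2,98]))
E
python3 -m inch '[{"dp":[0,0,0],"angular":[0,0,0],"fingers":255},{"dp":[0,0,0],"angular":[0,0,0],"fingers":255},{"dp":[0,0,0],"angular":[0,0,0],"fingers":255},{"dp":[0,0,0],"angular":[0,0,0],"fingers":255},{"dp":[0,0,0],"angular":[0,0,0],"fingers":255},{"dp":[0,0,0],"angular":[0,0,0],"fingers":255}]'; python3 chk.py 8
```

```text
clock: 11.12
eef_pos: [456.7, -221.8, 242.3]
tcp_rot: [3.142, 0.0, 1.526]
contact_force: [-0.4, 0.9, 0.2]
opening: -0.003
wrist 11605 [3.0000e-03 0.0000e+00 4.7972e+01] [46.40834862 49.64477677]
side 1637 [5.0000e-03 0.0000e+00 4.8914e+01] [45.93974897 51.61618034]
```

View pics/side8.png

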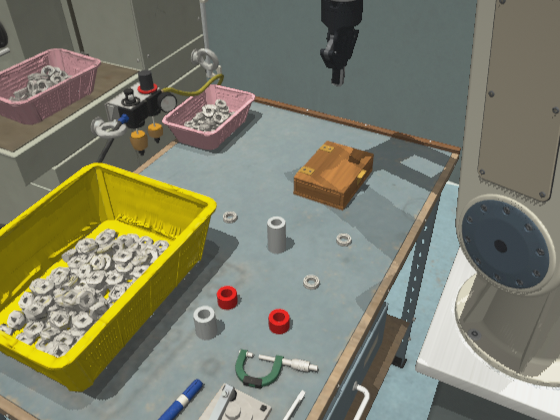

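```bash
python3 -c "
from rig import sign_off; print(sign_off())"
```

```text
the job is handed in; nothing more can be done
None
```

The short sleeve is standing on the case floor with the lid fully shut, and the job was handed in at about 11 s on the robot's clock.

- **Sleeve:** I gripped the 26 mm steel sleeve and stood it upright near the middle of the floor, at (454.6, -222). After release its top measured about z = 34 mm, against a rim at 40 mm.
- **Lid:** I pushed it over from behind with the shut fingers. The first look after that caught it still falling, at about 0.18 rad. About 0.5 s later both cameras gave a flat surface at z = 48 to 49 mm with slope 0.003 to 0.005, where a shut lid should be at 48 mm.
- **Other checks:** The highest wrist force read at the end of a move was about 5.5 N. The last side picture shows the red tubes, rings and taller sleeves where they started, and the gripper well clear above the case.

The side camera disagreed with the wrist camera by about 2 mm, so I used the wrist camera for the final positions. No check failed.

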